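# Free the stuck locating block from the die fixture

### The arm

A 6-joint arm with a two-finger parallel gripper is mounted at the origin on the work surface. World frame = base frame: x ahead of the robot, y to its left, z up, the work surface at z = 0. Lengths are in m, angles in rad, forces in N, time in s.
With the tool pointing down it reaches from about 0.325 to 0.775 m from the base axis. Payload 9.3 kg.
Tool frame: the origin (TCP) lies midway between the tips of the shut fingers; the grasp point (between the pads) lies 19 mm behind it (manip.grip_depth is the distance from the TCP to the grasp point, in m); z points along the fingers, y is the direction in which the jaws open and shut (so a half turn about z gives the same grasp; the last joint's range is limited). The gripper opens to 85 mm and grips with 20 to 120 N. Pads are 22 mm wide; open, the fingers measure 114 mm over their backs; the gripper's body (76 mm by 85 mm) begins 54 mm behind the grasp point. The pads swing forward as they close: fully open they stand 13 mm farther back than shut.
Start: joints at [-1.331, 0.259, 0.021, 1.334, 0, 1.418], TCP at [0.211, -0.508, 0.231] pointing down, gripper open.
Joint ranges: [-3.04, 3.04], [-0.91, 1.82], [-1.04, 1.36], [-1.92, 1.95], [-1.52, 1.45], [-3.14, 3.14]. Speed limits (rad/s): [2.22, 2.22, 2.79, 3.14, 3.14, 3.14].

### API

Orientations are given as a rotation vector (axis times angle).
In Python, from cell import monitor, snapshot, order, recognise, mark_of, manip gives the robot as it stands.
- The arm moves only by the shell command python3 -m crank 'ROWS'. ROWS is JSON, a list that holds one entry, the list of rows, each a list of 7 numbers: the shift along the tool's x, y, z each as a share of 150 mm, from -1 to 1, then the turn, a rotation vector about the tool's x, y, z each as a share of 60 degrees, from -1 to 1, then the gripper command: -1 is shut, 1 is fully open, values between are in proportion. A call has 1 to 20 rows; each row is the pose to reach, as a shift and turn from the pose measured when the call began, along the tool's axes at that moment; what a row does not reach only later rows make up. A row lasts 1/8 s, in which the tool goes at most 62.5 mm and 10.7 degrees, less where a joint would pass 70% of its speed; a pose out of reach is approached as far as the arm can. A call with a number of a shift or a turn outside -1 to 1 is refused whole. A call with a gripper value outside its range is refused whole. The fingers move at their own pace and stop on an object; the grip force is fixed at half the most. Time passes only in rows, so rows that repeat a pose let the fingers close. It gives the time, the measured TCP pose, the force and the opening at its end, in the units of the state.
- monitor.state(): the state, without advancing time (a new reading comes with each control period).
- snapshot(name): name is "side" or "top" or "wrist"; returns a dict with "image" (420x560x3 uint8, red, green, blue), "fx", "fy", "cx", "cy" (pixels), "rvec" (rotation vector, rad) and "tvec" (3), from world to camera coordinates, as OpenCV has them. Camera axes: x right, y down, z forward; pixel columns grow to the right and rows downward; lengths in m; the calibration is good to about 2 mm. A picture is of the moment at which its call begins. There is no depth.
- order.finish_job(): hands the job in, once; it reports no verdict.
Trained networks look in a picture, given as the dict that the camera call returned (one of the last four; its "shot" number tells which), for a name from the list of things; names that differ only in an ending like _2 or _b are one class to them, and where a whole thing is asked for, a point or a joint stands for the part that bears it (a point fixed in the world has none). Each returns a list of dicts, best first, with "confidence" (0 to 1); they miss things now and then, are a little off and sometimes report something else, mostly with a low value. They report only what shows in the picture. A call takes as long as a camera call. They do not tell look-alikes from the thing itself.
- recognise(picture, query): "point" ([column, row] in pixels, amid what is visible of it).
- mark_of(picture, query): "point" ([column, row] in pixels: a listed point, or the origin of a listed thing).
The state is a dict: "t": time; "joint_positions": joint angles; "qd": joint speeds; "tau": joint torques, N m; "eef_pos": TCP position; "ee_rot": TCP orientation; "force": force on the tool from outside, world axes, zero at the start; "ft_torque": the same for the moment, N m; "finger_gap": opening from 0.0 (shut) to 1.0 (fully open).
Only numpy, scipy, OpenCV 4.12 (cv2) and the standard library are available. Lean on these libraries where they do the work, as an engineer would, in place of code of your own. Each camera call takes 0.05 s, during which the arm holds its last target.

### The job

On the foil-die fixture, push the red mushroom button right down and let it spring back, then turn its head clockwise as far as it goes, which draws the brass bolt off the locating block. Then take the block by its square stem and rock it to and fro between the two stiff steel keepers until it has pushed both back, without touching the keepers with the gripper, lift it straight out and finish still holding it upright in the gripper, just clear above the keepers (about 3 cm) over its nest. Leave everything else where it is.

Things in the scene. Friction and masses are not known exactly. Their poses are not given: they have to be found in the camera images.
- fixture: Fixed die fixture: aluminium plate 180 x 330 x 12 mm. Origin: centre of its underside, on the table. x is the rocking direction (front keeper at -x, back at +x); y runs from nest (0, -80 mm) to button axis (0, +85 mm). Yellow button housing 74 x 74 mm, top 72 mm above the table. Blue keeper guides 44 mm wide, 44 to 68 mm from the nest centre along x, tops 59 mm above the table.
- nest (a point): Centre of the nest floor, the top face of the plate (12 mm above the table). A rim 8 mm high surrounds the block's foot with 1.5 mm play all round. Axes as the fixture's.
- stop_top (a point): Centre of the top of the red mushroom head (round, 40 mm diameter, 18 mm thick, with a white bar and dot on top); its underside stands 17 mm above the black collar, which is 4 mm high on the housing. The head top is 111 mm above the table when up.
- stop_press (a joint): How far the mushroom is pushed down, m: 0 up, 0.007 fully down. Spring: about 1.2 N at the start, 5 N fully down; springs back when let go.
- stop_turn (a joint): How far the mushroom head is turned clockwise seen from above, rad: starts at 0 to 0.15, stop at 1.3. Light friction (about 0.03 N m), stays where it is left. Grip the head by its rim to turn it. Each rad draws the bolt back 10 mm.
- bolt_tip (a point): Top of the nest-side end of the brass bolt (bar 16 mm wide along x, 8 mm thick, its underside 40 mm above the nest floor), which slides along the fixture's y. At turn 0 it reaches 8 mm over the +y side of the block's foot and stops the block lifting (not rocking); at turn 1.3 it is 5 mm clear.
- block: Locating block, loose, about 0.5 kg, seated in the nest: aluminium foot 56 x 64 mm (x, y), 30 mm high; on it a copper body 44 x 44 mm up to 60 mm; on it a square aluminium stem 24 x 24 mm up to 110 mm. Origin: centre of its underside; axes as the fixture's. The keepers lie over its foot: pulled straight up it rises about 6 mm and catches.
- block_grip (a point): Grip point on the stem's axis, 90 mm above the block's underside; grip across x or y. To free the block, lean it 0.15 to 0.22 rad about the fixture's y axis (the hand up to 0.28, as the grip gives; it pivots on the foot's lower edge, 28 mm from its middle), so its body shoves that keeper out; then as far to the other side; then stand it upright and lift. About 3 to 5 N sideways at the stem.
- keeper_front (a joint): How far the front (-x) keeper is pushed outwards, m: starts at 0 to 0.0006; at 0 its tip is 24 mm from the nest centre, 4 mm over the foot's edge and 2 mm off the body; at 0.004 it is level with the foot's edge; stop at 0.006. Needs about 6 N, stays where pushed. Tongue underside 36 mm above the nest floor.
- keeper_back (a joint): The same for the back (+x) keeper.
- keeper_front_tip (a point): The front keeper, a steel tongue 60 x 22 x 8 mm with a small upright end plate; this point is the middle of the lower edge of its tip, 36 mm above the nest floor; axes as the fixture's.
- keeper_back_tip (a point): The back keeper, a steel tongue 60 x 22 x 8 mm with a small upright end plate; this point is the middle of the lower edge of its tip, 36 mm above the nest floor; axes as the fixture's.
- knife: Bystander: yellow and black snap-off knife, 170 x 23 x 15 mm, flat on the right green mat; origin under its middle.
- ruler: Bystander: steel ruler, 200 x 28 x 4 mm, flat on the right green mat; origin under its middle.
- wash_bottle: Bystander: clear bottle with a blue cap, 54 mm diameter, 130 mm high, on the left green mat; origin under its middle.
- tape: Bystander: orange tape roll, 80 mm diameter, 22 mm high, lying on the left green mat; origin under its middle.
- sample_jar: Bystander: amber glass jar with a white lid, 56 mm diameter, 60 mm high, on the left green mat; origin under its middle.
- memory_stick: Bystander: blue memory stick, 48 x 18 x 9 mm, on the table in front of the left green mat; origin under its middle.
- spare_pin: Bystander: brass pin, 18 mm diameter, 22 mm high, standing on the fixture plate in front of the bolt; origin under its middle.
- foil_tin: Bystander: round steel tin, 49 mm diameter, 20 mm high, on the fixture plate behind the bolt; origin under its middle.
There are look-alikes about, which are no part of the job. What is shaped like the block but purple is not meant.

How it is judged:
On the way, in this order (a step that is already met when the one before it is completed fails the run):
1. the mushroom is pushed down at least 5 mm of its 7 mm, its head not yet turned (value of joint stop_press above 0.005 m and value of joint stop_turn below 0.5 rad), for 0.05 s.
2. the mushroom has sprung back up and its head is turned clockwise to at least 1.1 rad, the block still down in its nest (value of joint stop_turn above 1.1 rad and value of joint stop_press below 0.003 m and z of block in the frame of fixture below 0.027 m), for 0.1 s.
3. one keeper is pushed back at least 4 mm, the block leaning at least 0.08 rad (5 degrees) and still down in its nest (value of joint any of keeper_front, keeper_back above 0.004 m and angle between block's own z axis and vertical above 0.08 rad and z of block in the frame of fixture below 0.027 m), for 0.05 s.
4. both keepers are pushed back at least 4 mm, the block leaning at least 0.08 rad and still down in its nest (value of joint each of keeper_front, keeper_back above 0.004 m and angle between block's own z axis and vertical above 0.08 rad and z of block in the frame of fixture below 0.027 m), for 0.05 s.
At the end, for the whole second after the job is handed in: The gripper holds the block still, upright (0.2 rad), within 30 mm sideways of the nest centre, underside 48 to 124 mm above the nest floor (keeper tops: 44 mm), touching no part of the fixture; mushroom up and turned at least 1.1 rad; both keepers pushed back at least 3.5 mm (z of block in the frame of fixture between 0.06 and 0.136 m and horizontal distance between block and nest below 0.03 m and angle between block's own z axis and vertical below 0.2 rad and linear speed of block below 0.02 m/s and contact force between block and the fingers above 2 N and contact force between block and fixture below 0.2 N and value of joint stop_turn above 1.1 rad and value of joint stop_press below 0.003 m and value of joint each of keeper_front, keeper_back above 0.0035 m); the arm keeps its last pose, push and grip.
It fails at once if the gripper or arm pushes a keeper (more than 1 N) (contact force between any of the fingers, the arm and keeper_front above 1 N or contact force between any of the fingers, the arm and keeper_back above 1 N).
It fails at once if the block is lifted out before both keepers are pushed back at least 3.5 mm (z of block in the frame of fixture above 0.055 m and value of joint any of keeper_front, keeper_back below 0.0035 m).
It fails at once if a bystander is moved more than 20 mm (distance of any of knife, ruler, wash_bottle, tape, sample_jar, memory_stick, spare_pin, foil_tin from where it was at the start of the episode above 0.02 m).
It also fails if it takes over 69 s, if anything falls off the work surface, if the arm or the gripper's body presses on something with over 40 N, if the wrist force passes 120 N, or if a joint passes its speed limit or range.

## Working session

There is one attempt and no reset: what is moved stays moved. The work goes in short steps, Python scripts to look and compute and a shell command to move; the robot and the scene stay as the last step left them, time stands still between calls to the robot, and variables do not carry over. Pictures are saved under pics/ and viewed, and the job is handed in when it is done.

```bash
ls; mkdir -p pics
python3 - <<'E'
from cell import monitor, snapshot, order, recognise, mark_of, manip
import cv2
print(monitor.state())
for n in ["side","top","wrist"]:
    s=snapshot(n); cv2.imwrite(f"pics/{n}0.png",s["image"][:,:,::-1])
    print(n,s["fx"],s["fy"],s["cx"],s["cy"],s["rvec"],s["tvec"])
    for q in ["fixture","nest","stop_top","bolt_tip","block","block_grip","keeper_front_tip","keeper_back_tip"]:
        try: print(q,[(m["point"],round(m["confidence"],2)) for m in mark_of(s,q)[:3]])
        except Exception as e: print(q,e)
E
```

```text
pics
{'t': 0.0, 'joint_positions': array([-1.33061019e+00,  2.59212067e-01,  2.07427694e-02,  1.33370618e+00,
       -1.11022195e-05,  1.41817966e+00]), 'qd': array([-4.38479571e-05,  1.10555270e-03,  6.81442061e-04, -2.53243756e-04,
        1.54216798e-04,  1.12179075e-03]), 'tau': array([-4.93792541e-04, -5.55639446e+01,  3.44529355e+01,  1.38151061e-02,
       -1.43225511e-04,  3.92015806e-06]), 'eef_pos': array([ 0.21044294, -0.50783352,  0.2306479 ]), 'ee_rot': array([-3.07984517e+00, -6.12785357e-01,  1.12196862e-04]), 'force': array([-0.53958411, -0.03971177, -0.09247721]), 'ft_torque': array([ 0.04515514, -0.02181046,  0.02232273]), 'finger_gap': 1.0025492272102663}
side 524.9798444728909 524.9798444728909 282.16531264133573 209.52794989299082 [ 0.91097426 -2.54227789  1.0539515 ] [0.3868428  0.30905474 1.25541773]
fixture [([273.4, 233.9], 0.69)]
nest [([283.1, 214.6], 0.63), ([364.9, 141.9], 0.36)]
stop_top [([256.6, 219.4], 0.72)]
bolt_tip [([283.1, 203.7], 0.63)]
block [([305.8, 173.5], 0.66), ([288.2, 212.8], 0.57)]
block_grip [([303.5, 153.0], 0.97), ([290.6, 191.3], 0.58)]
keeper_front_tip []
keeper_back_tip [([281.0, 202.3], 0.61)]
top 493.98933181877396 493.98933181877396 279.66226334683734 205.1865554902874 [ 2.17011969 -2.14557638  0.14149536] [-0.03025444  0.53589317  1.55316278]
fixture [([272.5, 205.1], 0.84)]
nest [([297.6, 199.4], 0.63)]
stop_top [([244.9, 206.6], 0.56)]
bolt_tip [([290.2, 199.5], 0.55), ([242.5, 207.5], 0.47)]
block [([351.9, 182.8], 0.57), ([299.6, 204.2], 0.54)]
block_grip [([302.3, 198.0], 0.75), ([350.3, 177.5], 0.65)]
keeper_front_tip [([300.4, 203.4], 0.46)]
keeper_back_tip [([295.1, 194.4], 0.52)]
wrist 366.7339113936285 366.7339113936285 282.14212951348026 210.77482435873526 [-2.39993093  1.60504711  0.2378759 ] [-0.54916302 -0.03729155  0.37966899]
fixture []
nest []
stop_top []
bolt_tip []
block []
block_grip []
keeper_front_tip []
keeper_back_tip []
```

View pics/top0.png

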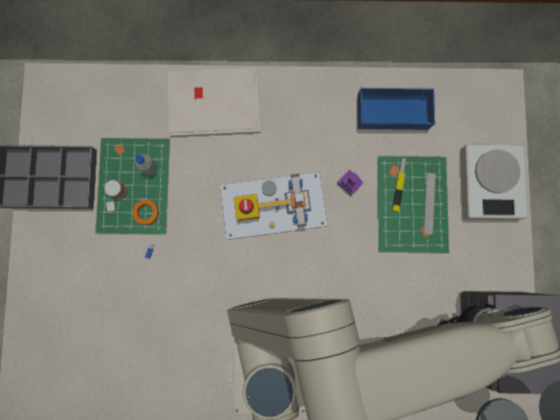

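View pics/side0.png

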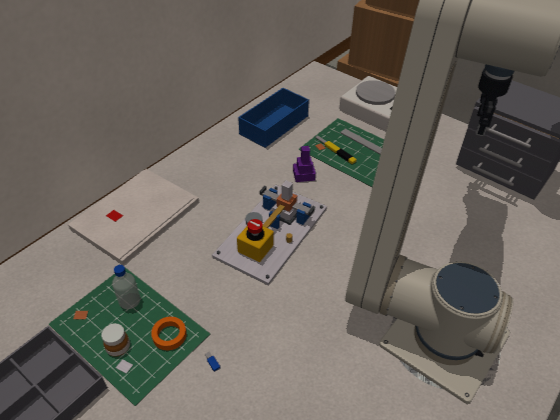

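```bash
cat > h.py <<'E'
from cell import monitor, snapshot, order, recognise, mark_of, manip
import cv2, numpy as np
from scipy.spatial.transform import Rotation as R
def save(s,name,crop=None,k=1):
    im=s["image"]
    if crop: c0,r0,c1,r1=crop; im=im[r0:r1,c0:c1]
    im=cv2.resize(im,None,fx=k,fy=k,interpolation=cv2.INTER_CUBIC)
    cv2.imwrite("pics/"+name,im[:,:,::-1])
def ray(s,px):
    Rm=R.from_rotvec(s["rvec"]).as_matrix(); t=np.array(s["tvec"])
    d=Rm.T@np.array([(px[0]-s["cx"])/s["fx"],(px[1]-s["cy"])/s["fy"],1]); return -Rm.T@t,d
def atz(s,px,z):
    c,d=ray(s,px); return c+d*(z-c[2])/d[2]
def proj(s,p):
    Rm=R.from_rotvec(s["rvec"]).as_matrix(); q=Rm@np.asarray(p)+np.array(s["tvec"])
    return np.array([s["fx"]*q[0]/q[2]+s["cx"],s["fy"]*q[1]/q[2]+s["cy"]])
E
python3 - <<'E'
from h import *
for n in ["side","top"]:
    s=snapshot(n)
    save(s,n+"z.png",(200,110,400,260) if n=="side" else (200,140,380,260),4)
    for q,z in [("fixture",0),("nest",.012),("stop_top",.111),("bolt_tip",.06),("block",.012),("block_grip",.102),("keeper_front_tip",.048),("keeper_back_tip",.048)]:
        for m in mark_of(s,q)[:2]: print(n,q,np.round(m["point"]),round(m["confidence"],2),atz(s,m["point"],z).round(4))
E
```

```text
side fixture [269. 233.] 0.96 [0.541  0.0073 0.    ]
side fixture [295. 209.] 0.75 [ 0.5435 -0.1144  0.    ]
side nest [284. 210.] 0.58 [ 0.5591 -0.0815  0.012 ]
side stop_top [256. 220.] 0.5 [0.5307 0.0702 0.111 ]
side stop_top [290. 238.] 0.48 [0.4254 0.0631 0.111 ]
side bolt_tip [285. 206.] 0.64 [ 0.5369 -0.0568  0.06  ]
side bolt_tip [129. 300.] 0.33 [0.6224 0.4277 0.06  ]
side block [304. 175.] 0.85 [ 0.6064 -0.2431  0.012 ]
side block [287. 206.] 0.67 [ 0.561  -0.0994  0.012 ]
side block_grip [305. 154.] 0.87 [ 0.6033 -0.237   0.102 ]
side block_grip [290. 190.] 0.55 [ 0.5403 -0.0852  0.102 ]
side keeper_front_tip [295. 210.] 0.6 [ 0.512 -0.074  0.048]
side keeper_front_tip [118. 346.] 0.42 [0.5521 0.5192 0.048 ]
side keeper_back_tip [279. 203.] 0.44 [ 0.565  -0.0664  0.048 ]
top fixture [302. 196.] 0.18 [ 0.5725 -0.0971  0.    ]
top nest [296. 201.] 0.92 [ 0.5521 -0.0761  0.012 ]
top stop_top [246. 206.] 0.65 [0.5242 0.0774 0.111 ]
top bolt_tip [290. 201.] 0.73 [ 0.5479 -0.056   0.06  ]
top block [352. 181.] 0.96 [ 0.6214 -0.26    0.012 ]
top block [299. 203.] 0.83 [ 0.5469 -0.0872  0.012 ]
top block_grip [352. 175.] 0.78 [ 0.6236 -0.2484  0.102 ]
top block_grip [301. 199.] 0.71 [ 0.5478 -0.09    0.102 ]
top keeper_front_tip [300. 205.] 0.7 [ 0.5355 -0.0889  0.048 ]
top keeper_front_tip [118. 189.] 0.49 [0.5812 0.491  0.048 ]
top keeper_back_tip [296. 192.] 0.62 [ 0.5762 -0.0755  0.048 ]
top keeper_back_tip [295. 202.] 0.21 [ 0.5449 -0.0716  0.048 ]
```

View zooms.

View pics/topz.png

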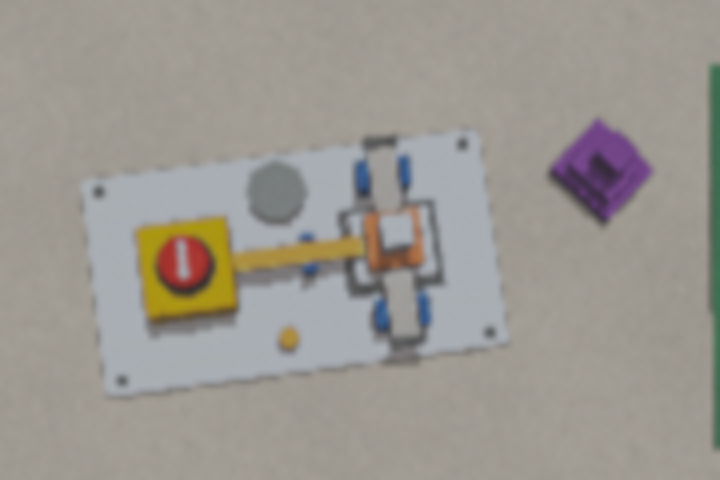

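View pics/sidez.png

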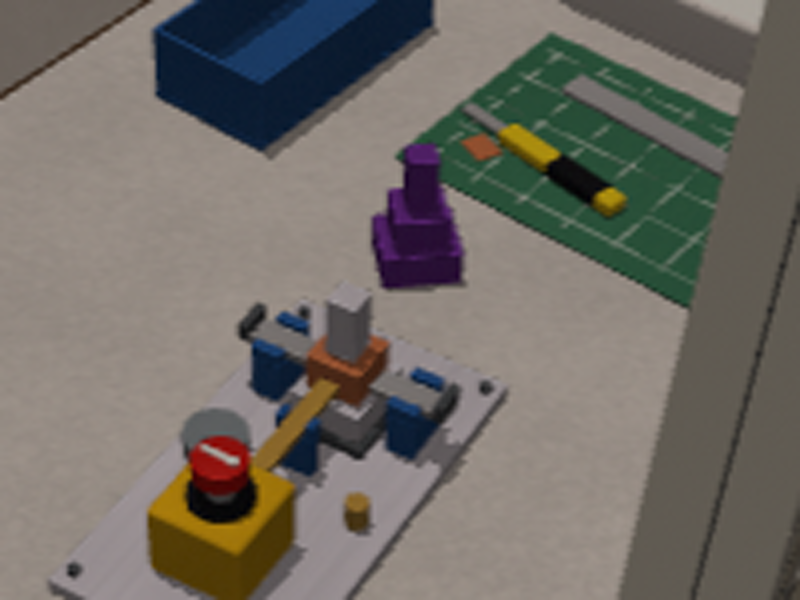

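Run:
```python
from h import *
s=snapshot("top")
P=[atz(s,(x/4+200-.4,y/4+140-.4),.012) for x,y in [(82,182),(478,132),(507,345),(108,397)]]
P=np.array(P);print(P.round(4));c=P.mean(0);print("c",c.round(4))
ey=(P[0]+P[3]-P[1]-P[2])[:2];ey/=np.linalg.norm(ey);ex=np.array([ey[1],-ey[0]]);print("yaw",np.arctan2(ex[1],ex[0]))
print("dims",np.linalg.norm(P[0]-P[1]),np.linalg.norm(P[1]-P[2]))
print("nest",c[:2]-.08*ey,"btn",c[:2]+.085*ey)
print("btn px",atz(s,(185/4+199.6,264/4+139.6),.111),"stem",atz(s,(397/4+199.6,232/4+139.6),.122))
print(monitor.state()["t"])
```

```text
[[ 0.603   0.1714  0.012 ]
 [ 0.6485 -0.1527  0.012 ]
 [ 0.4732 -0.1764  0.012 ]
 [ 0.4275  0.1458  0.012 ]]
c [ 0.5381 -0.0029  0.012 ]
yaw 0.14030435981597586
dims 0.3272886865514485 0.17684923231642932
nest [ 0.54924454 -0.0821463 ] btn [0.5261702  0.08123233]
btn px [0.5239179 0.0793815 0.111    ] stem [ 0.54892793 -0.0819222   0.122     ]
2.3
```

```bash
cat >> h.py <<'E'
YAW=.14
def Rt(yaw=YAW,lean=0.,jaw='x'):
    # jaw along fixture x; lean>0 tilts top of block to +x
    th=yaw+np.pi/2 if jaw=='x' else yaw
    x=np.array([np.cos(th),np.sin(th),0]);z=np.array([0,0,-1.]);y=np.cross(z,x)
    B=np.stack([x,y,z],1)
    fy=np.array([-np.sin(yaw),np.cos(yaw),0])
    return R.from_rotvec(fy*lean)*R.from_matrix(B)
def go(p,Rg):
    st=monitor.state();Rc=R.from_rotvec(st["ee_rot"])
    d=Rc.inv().apply(np.array(p)-st["eef_pos"])/.15
    r=(Rc.inv()*Rg).as_rotvec()/(np.pi/3)
    print("t",round(st["t"],2),"pos",st["eef_pos"].round(4),"gap",round(st["finger_gap"],3),"F",st["force"].round(2),"q",st["joint_positions"].round(2))
    print("shift",d.round(3),"turn",r.round(3))
E
python3 - <<'E'
from h import *
go((.50,0.0,.25),Rt())
s=snapshot("wrist");Rm=R.from_rotvec(s["rvec"]).as_matrix();C=-Rm.T@s["tvec"];st=monitor.state()
Rc=R.from_rotvec(st["ee_rot"]);print("cam in tool",Rc.inv().apply(C-st["eef_pos"]),"axis",Rc.inv().apply(Rm[2]))
E
```

```text
t 2.3 pos [ 0.2105 -0.5081  0.2313] gap 1.003 F [-0.42  0.36 -0.35] q [-1.33  0.26  0.02  1.33 -0.    1.42]
shift [ 3.08  -2.391 -0.125] turn [-0.     0.    -1.259]
cam in tool [ 0.07403091 -0.00082975 -0.14294248] axis [-2.90266290e-01 -1.57694038e-04  9.56945900e-01]
```

```bash
python3 -m crank '[[[0.33,-0.26,-0.04,0,0,-0.15,-1],[0.67,-0.52,-0.04,0,0,-0.3,-1],[1,-0.78,-0.04,0,0,-0.45,-1],[1,-0.78,-0.04,0,0,-0.45,-1]]]'
python3 - <<'E'
from h import *
go((.50,0.0,.25),Rt())
E
```

```text
t: 2.85
eef_pos: [0.3056, -0.3394, 0.2379]
ee_rot: [2.848, 1.324, 0.001]
force: [0.3, 0.3, -0.2]
finger_gap: 0.143
t 2.85 pos [ 0.3056 -0.3394  0.2379] gap 0.143 F [ 0.27  0.34 -0.19] q [-1.02  0.1  -0.17  1.31  0.    1.25]
shift [ 2.565 -0.468 -0.08 ] turn [ 0.001  0.    -0.803]
```

```bash
python3 -m crank '[[[0.4,-0.07,0,0,0,-0.15,-1],[0.7,-0.13,0,0,0,-0.3,-1],[1,-0.18,0,0,0,-0.45,-1],[1,-0.18,0,0,0,-0.45,-1]]]'
python3 - <<'E'
from h import *
go((.50,0.0,.25),Rt())
E
```

```text
t: 3.35
eef_pos: [0.3826, -0.2058, 0.2381]
ee_rot: [2.456, 1.957, 0.001]
force: [-0.8, -0.5, -0.3]
finger_gap: 0.001
t 3.35 pos [ 0.3826 -0.2058  0.2381] gap 0.001 F [-0.79 -0.48 -0.28] q [-0.69  0.06 -0.21  1.3   0.    1.11]
shift [ 1.512  0.457 -0.079] turn [ 0.001  0.    -0.349]
```

```bash
python3 -m crank '[[[0.4,0,0,0,0,-0.1,-1],[0.8,0,0,0,0,-0.2,-1],[1,0,0,0,0,-0.3,-1],[1,0,0,0,0,-0.35,-1]]]'
python3 - <<'E'
from h import *
go((.50,0.0,.25),Rt())
E
```

```text
t: 3.85
eef_pos: [0.4164, -0.059, 0.2382]
ee_rot: [2.055, 2.374, 0.001]
force: [-0.4, -1.0, 0.3]
finger_gap: 0.0
t 3.85 pos [ 0.4164 -0.059   0.2382] gap 0.0 F [-0.39 -1.02  0.33] q [-0.34  0.03 -0.23  1.3  -0.    1.09]
shift [ 0.309  0.608 -0.078] turn [0.001 0.001 0.004]
```

```bash
python3 -m crank '[[[0.2,0.3,0,0,0,0,-1],[0.45,0.65,0,0,0,0,-1],[0.45,0.65,0,0,0,0,-1],[0.45,0.65,0,0,0,0,-1]]]'
python3 - <<'E'
from h import *
go((.525,0.08,.135),Rt())
s=snapshot("wrist");save(s,"w1.png")
for q,z in [("nest",.012),("stop_top",.111),("bolt_tip",.06),("block",.012),("block_grip",.102),("keeper_front_tip",.048),("keeper_back_tip",.048)]:
        for m in mark_of(s,q)[:2]: print(q,np.round(m["point"]),round(m["confidence"],2),atz(s,m["point"],z).round(4))
E
```

```text
t: 4.35
eef_pos: [0.5033, 0.021, 0.2377]
ee_rot: [2.057, 2.374, -0.001]
force: [-0.4, -0.4, -0.7]
finger_gap: -0.0
t 4.35 pos [0.5033 0.021  0.2377] gap -0.0 F [-0.39 -0.44 -0.75] q [-0.12  0.18 -0.07  1.32 -0.    1.3 ]
shift [0.37  0.199 0.685] turn [0.    0.001 0.003]
stop_top [329. 124.] 0.8 [0.5284 0.0826 0.111 ]
bolt_tip [314. 270.] 0.65 [ 0.5452 -0.0564  0.06  ]
block [310. 274.] 0.72 [ 0.5494 -0.0839  0.012 ]
block [321. 319.] 0.63 [ 0.5711 -0.1386  0.012 ]
block_grip [318. 317.] 0.72 [ 0.5495 -0.0799  0.102 ]
keeper_back_tip [336. 286.] 0.86 [ 0.5716 -0.0764  0.048 ]
keeper_back_tip [313. 272.] 0.15 [ 0.5461 -0.0644  0.048 ]
```

View pics/w1.png

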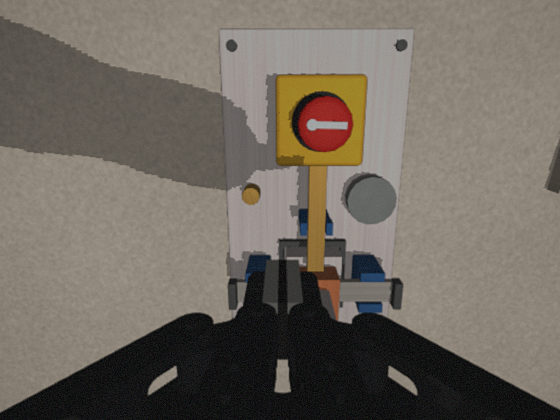

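Run:
```python
from h import *
s=snapshot("wrist");im=cv2.cvtColor(s["image"],cv2.COLOR_RGB2HSV)
a=atz(s,(220.5,29),.012);b=atz(s,(412.5,29),.012);c=atz(s,(229,290),.012);e=atz(s,(397.5,255),.012)
print(a,b,c,e);print("yaws",np.arctan2(*(b-a)[[1,0]]),np.arctan2(-(a-c)[0],(a-c)[1]),np.arctan2(-(b-e)[0],(b-e)[1]))
m=((im[...,0]<6)|(im[...,0]>172))&(im[...,1]>150)&(im[...,2]>120)
n,l,stt,cen=cv2.connectedComponentsWithStats(m.astype(np.uint8));i=1+np.argmax(stt[1:,4]);print(stt[i],cen[i])
cn,_=cv2.findContours((l==i).astype(np.uint8),0,2);(x,y),r=cv2.minEnclosingCircle(cn[0]);print(x,y,r,atz(s,(x,y),.105))
save(s,"w1z.png",(250,50,400,180),5)
for ey in [.14,.13]:
  mid=(a+b)/2;yv=np.array([-np.sin(ey),np.cos(ey)]);print("btn",mid[:2]-yv*.08,"nest",mid[:2]-yv*.245)
```

```text
[0.42803042 0.14826518 0.012     ] [0.6019683  0.17317539 0.012     ] [ 0.46239662 -0.11663425  0.012     ] [ 0.64048265 -0.04804719  0.012     ]
yaws 0.14224601315304153 0.12901247100079308 0.17237008686320685
[ 299   97   53   55 1846] [325.37648971 123.98699892]
325.0 124.0 27.313098907470703 [0.52609764 0.08258892 0.105     ]
btn [0.52616281 0.081503  ] nest [ 0.54918742 -0.08188263]
btn [0.52537009 0.08139533] nest [ 0.54675972 -0.08221238]
```

View pics/w1z.png

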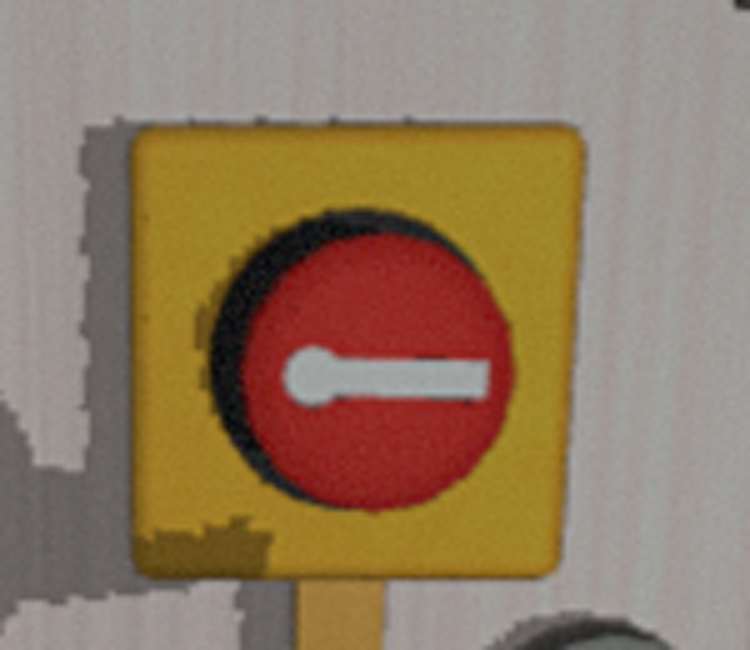

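Run:
```python
from h import *
go((.5262,0.0815,.125),Rt())
```

```text
t 4.8 pos [0.5031 0.0214 0.2385] gap -0.005 F [ 0.22  0.17 -0.76] q [-0.12  0.18 -0.07  1.32 -0.    1.3 ]
shift [0.375 0.208 0.757] turn [0.002 0.001 0.003]
```

```bash
python3 -m crank '[[[0.375,0.208,0.3,0,0,0,-1],[0.375,0.208,0.65,0,0,0,-1],[0.375,0.208,0.76,0,0,0,-1],[0.375,0.208,0.82,0,0,0,-1],[0.375,0.208,0.86,0,0,0,-1],[0.375,0.208,0.89,0,0,0,-1],[0.375,0.208,0.9,0,0,0,-1],[0.375,0.208,0.9,0,0,0,-1]]]'
python3 - <<'E'
from h import *
go((.5265,0.0815,.103),Rt())
E
```

```text
t: 5.8
eef_pos: [0.5265, 0.0813, 0.1042]
ee_rot: [2.055, 2.372, 0.002]
force: [-1.9, 0.0, 4.1]
finger_gap: 0.002
t 5.8 pos [0.5265 0.0813 0.1042] gap 0.002 F [-1.86  0.    4.13] q [-0.    0.3  -0.26  1.01 -0.    1.42]
shift [ 0.001 -0.     0.008] turn [0.003 0.001 0.003]
```

```bash
python3 -m crank '[[[0,0,0.015,0,0,0,-1],[0,0,0.03,0,0,0,-1],[0,0,0.03,0,0,0,-1]]]'
python3 - <<'E'
from h import *
s=snapshot("wrist");save(s,"w2.png")
E
```

```text
t: 6.18
eef_pos: [0.527, 0.0813, 0.1033]
ee_rot: [2.053, 2.37, 0.006]
force: [-12.1, -0.6, 36.3]
finger_gap: -0.004
```

```bash
python3 -m crank '[[[0,0,-0.1,0,0,0,-1],[0,0,-0.3,0,0,0,-1],[0,0,-0.35,0,0,0,1],[0,0,-0.35,0,0,0,1],[0,0,-0.35,0,0,0,1],[0,0,-0.35,0,0,0,1],[0,0,-0.35,0,0,0,1]]]'
python3 - <<'E'
from h import *
go((.5263,0.0815,.084),Rt())
s=snapshot("wrist");save(s,"w3.png")
E
```

```text
t: 7.1
eef_pos: [0.5264, 0.0814, 0.1553]
ee_rot: [2.053, 2.37, 0.005]
force: [-0.3, -0.8, 0.8]
finger_gap: 0.999
t 7.1 pos [0.5264 0.0814 0.1553] gap 0.999 F [-0.26 -0.8   0.82] q [-0.    0.26 -0.18  1.13 -0.    1.42]
shift [ 0.002 -0.003  0.475] turn [0.006 0.002 0.003]
```

View pics/w3.png

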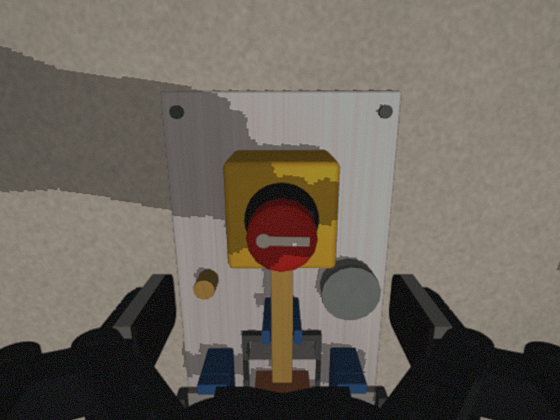

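```bash
python3 -m crank '[[[0,0,0.25,0,0,0,1],[0,0,0.45,0,0,0,1],[0,0,0.505,0,0,0,1],[0,0,0.505,0,0,0,1],[0,0,0.505,0,0,0,-1],[0,0,0.505,0,0,0,-1],[0,0,0.505,0,0,0,-1],[0,0,0.505,0,0,0,-1]]]'
python3 - <<'E'
from h import *
go((.5263,0.0815,.079),Rt())
s=snapshot("wrist");save(s,"w4.png")
E
```

```text
t: 8.15
eef_pos: [0.5267, 0.0812, 0.08]
ee_rot: [2.053, 2.37, 0.005]
force: [-2.5, -0.6, 1.8]
finger_gap: 0.445
t 8.15 pos [0.5267 0.0812 0.08  ] gap 0.445 F [-2.48 -0.57  1.83] q [-0.    0.32 -0.3   0.95 -0.    1.42]
shift [ 0.002 -0.002  0.007] turn [0.006 0.002 0.003]
```

View pics/w4.png

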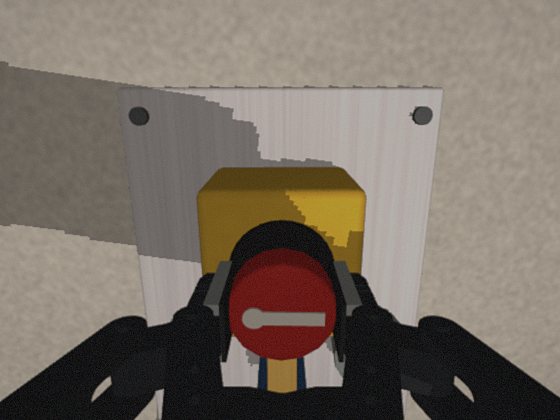

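```bash
python3 -m crank '[[[0,0,0,0,0,0.1,-1],[0,0,0,0,0,0.22,-1],[0,0,0,0,0,0.35,-1],[0,0,0,0,0,0.48,-1],[0,0,0,0,0,0.61,-1],[0,0,0,0,0,0.74,-1],[0,0,0,0,0,0.87,-1],[0,0,0,0,0,0.97,-1],[0,0,0,0,0,0.97,-1]]]'
python3 - <<'E'
from h import *
go((.5265,0.0813,.079),Rt())
E
```

```text
t: 9.32
eef_pos: [0.5263, 0.0812, 0.0799]
ee_rot: [2.949, 1.074, 0.008]
force: [-4.1, -0.6, 1.9]
finger_gap: 0.449
t 9.32 pos [0.5263 0.0812 0.0799] gap 0.449 F [-4.05 -0.61  1.91] q [-0.    0.32 -0.3   0.95 -0.    2.44]
shift [0.001 0.    0.006] turn [ 0.006 -0.001 -0.966]
```

Turned about 1.02 rad; the remaining quarter next, watching torque.

```bash
python3 -m crank '[[[0,0,0,0,0,0.1,-1],[0,0,0,0,0,0.2,-1],[0,0,0,0,0,0.26,-1],[0,0,0,0,0,0.28,-1],[0,0,0,0,0,0.28,-1]]]'
python3 - <<'E'
from h import *
go((.5265,0.0813,.079),Rt())
print(monitor.state()["ft_torque"])
s=snapshot("wrist");save(s,"w5.png")
s=snapshot("top");save(s,"t5.png",(200,140,380,260),4)
E
```

```text
t: 9.95
eef_pos: [0.5262, 0.0812, 0.0799]
ee_rot: [3.074, 0.636, 0.008]
force: [-2.9, -0.4, 2.2]
finger_gap: 0.442
t 9.95 pos [0.5262 0.0812 0.0799] gap 0.442 F [-2.91 -0.41  2.21] q [-0.    0.32 -0.3   0.95 -0.    2.73]
shift [0.002 0.    0.006] turn [ 6.000e-03 -1.000e-03 -1.244e+00]
[-0.31720093  0.57661068  0.58712325]
```

View pics/w5.png

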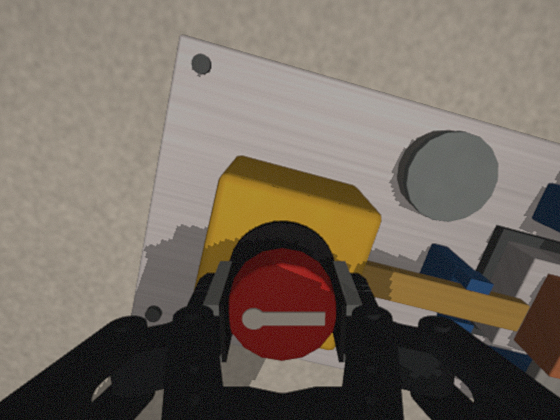

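```bash
python3 -m crank '[[[0,0,0,0,0,0,1],[0,0,0,0,0,0,1],[0,0,0,0,0,0,1],[0,0,-0.1,0,0,0,1],[0,0,-0.35,0,0,0,1],[0,0,-0.65,0,0,0,1],[0,0,-0.65,0,0,-0.15,1],[0,0,-0.65,0,0,-0.3,1],[0,0,-0.65,0,0,-0.45,1],[0,0,-0.65,0,0,-0.6,1]]]'
python3 - <<'E'
from h import *
go((.549,-0.082,.18),Rt())
s=snapshot("wrist");save(s,"w6.png")
E
```

```text
t: 11.3
eef_pos: [0.5258, 0.0814, 0.1786]
ee_rot: [2.721, 1.56, 0.008]
force: [-0.3, 0.4, -0.4]
finger_gap: 1.004
t 11.3 pos [0.5258 0.0814 0.1786] gap 1.004 F [-0.35  0.35 -0.39] q [-0.    0.24 -0.13  1.19 -0.    2.1 ]
shift [-0.862  0.684 -0.007] turn [ 0.007  0.    -0.64 ]
```

View pics/w6.png

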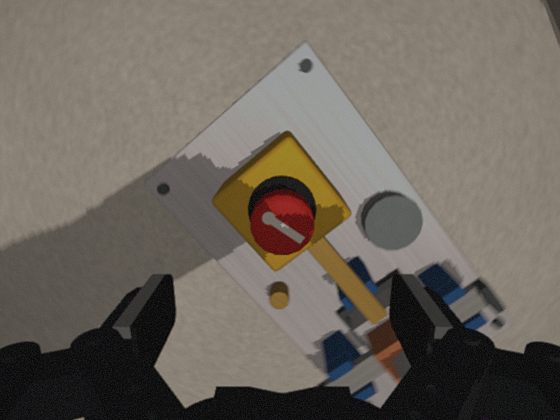

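```bash
python3 -m crank '[[[-0.25,0.2,0,0,0,-0.13,1],[-0.5,0.4,0,0,0,-0.3,1],[-0.75,0.6,0,0,0,-0.47,1],[-0.86,0.68,0,0,0,-0.64,1],[-0.86,0.68,0,0,0,-0.64,1]]]'
python3 - <<'E'
from h import *
go((.549,-0.082,.083),Rt())
s=snapshot("wrist");save(s,"w7.png")
for q,z in [("nest",.012),("bolt_tip",.06),("block_grip",.102),("keeper_front_tip",.048),("keeper_back_tip",.048)]:
        for m in mark_of(s,q)[:2]: print(q,np.round(m["point"]),round(m["confidence"],2),atz(s,m["point"],z).round(4))
E
```

```text
t: 11.98
eef_pos: [0.5501, -0.0827, 0.1795]
ee_rot: [2.053, 2.37, 0.006]
force: [-0.2, 0.1, 0.7]
finger_gap: 1.002
t 11.97 pos [ 0.5501 -0.0827  0.1795] gap 1.002 F [-0.24  0.15  0.73] q [-0.3   0.28 -0.08  1.2   0.    1.13]
shift [ 0.008 -0.011  0.643] turn [0.007 0.003 0.003]
bolt_tip [277. 149.] 0.79 [ 0.5413 -0.0429  0.06  ]
block_grip [283. 222.] 0.78 [ 0.5507 -0.0827  0.102 ]
keeper_front_tip [246. 198.] 0.59 [ 0.5225 -0.0853  0.048 ]
keeper_back_tip [312. 201.] 0.7 [ 0.5741 -0.0801  0.048 ]
```

View pics/w7.png

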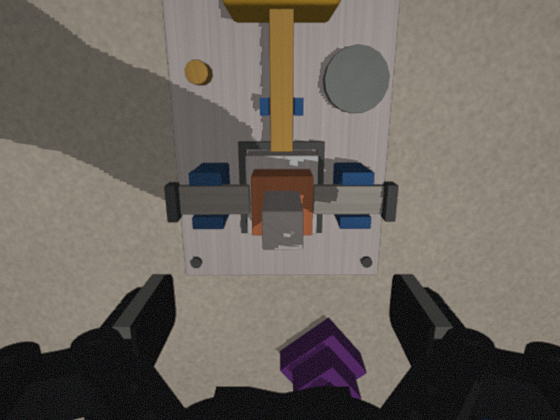

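```bash
python3 -m crank '[[[0,-0.002,0.25,0,0,0,1],[0,-0.002,0.5,0,0,0,1],[0,-0.002,0.63,0.007,0.003,0,1],[0,-0.002,0.63,0.007,0.003,0,1],[0,-0.002,0.63,0.007,0.003,0,-1],[0,-0.002,0.63,0.007,0.003,0,-1],[0,-0.002,0.63,0.007,0.003,0,-1],[0,-0.002,0.63,0.007,0.003,0,-1],[0,-0.002,0.63,0.007,0.003,0,-1]]]'
python3 - <<'E'
from h import *
go((.549,-0.082,.085),Rt())
s=snapshot("wrist");save(s,"w8.png")
s=snapshot("side");save(s,"s8.png",(200,110,400,260),4)
E
```

```text
t: 13.4
eef_pos: [0.5504, -0.0807, 0.0854]
ee_rot: [2.052, 2.379, 0.001]
force: [-2.7, -0.1, 4.6]
finger_gap: 0.273
t 13.4 pos [ 0.5504 -0.0807  0.0854] gap 0.273 F [-2.66 -0.08  4.65] q [-0.3   0.35 -0.23  0.99  0.    1.13]
shift [-0.007 -0.01   0.003] turn [ 0.    -0.     0.007]
```

View pics/w8.png

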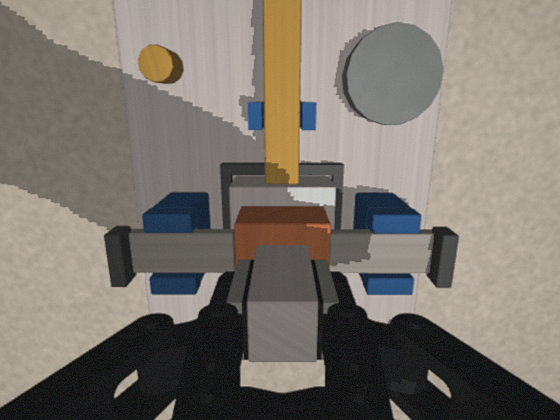

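View pics/s8.png

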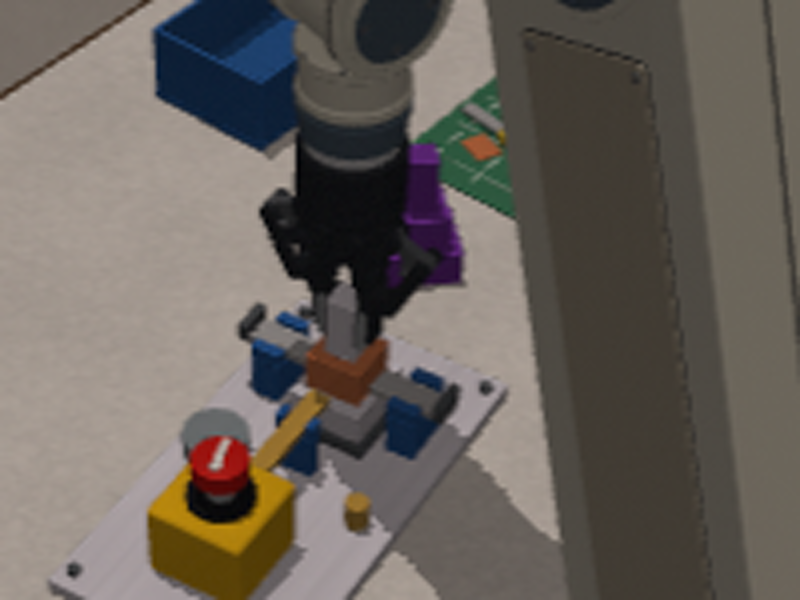

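```bash
cat >> h.py <<'E'
ex=np.array([np.cos(YAW),np.sin(YAW),0])
def leanplan(p0,sgn,ths,slide=0.0,px=.028):
    # p0: upright tcp world pos (block seated); prints rows from the current pose
    st=monitor.state();Rc=R.from_rotvec(st["ee_rot"]);p0=np.array(p0)
    print("pos",st["eef_pos"].round(4),"F",st["force"].round(2),"gap",round(st["finger_gap"],3))
    for th in ths:
        rx,rz=-px*sgn,p0[2]-.012
        L=th
        x=rx*np.cos(L)+rz*np.sin(L);z=-rx*np.sin(L)+rz*np.cos(L)
        p=p0+ex*(x-rx+sgn*slide*min(1,abs(th)/.05))+np.array([0,0,z-rz])
        d=Rc.inv().apply(p-st["eef_pos"])/.15;r=(Rc.inv()*Rt(lean=L)).as_rotvec()/(np.pi/3)
        print(round(th,2),d.round(3),r.round(3))
E
python3 - <<'E'
from h import *
leanplan(monitor.state()["eef_pos"],1,[.04,.08,.12,.16,.2,.24,.26],.001)
E
```

```text
pos [ 0.5504 -0.0807  0.0854] F [-2.07  1.59  5.27] gap 0.272
0.04 [-0.     0.025 -0.007] [ 0.039 -0.     0.007]
0.08 [-0.     0.046 -0.013] [0.077 0.    0.007]
0.12 [-0.     0.067 -0.019] [0.115 0.    0.007]
0.16 [-0.001  0.087 -0.023] [0.153 0.    0.007]
0.2 [-0.001  0.108 -0.027] [0.191 0.    0.007]
0.24 [-0.001  0.128 -0.03 ] [0.23  0.001 0.007]
0.26 [-0.001  0.139 -0.031] [0.249 0.001 0.007]
```

```bash
python3 -m crank '[[[0,0.025,-0.007,0.039,0,0,-1],[0,0.046,-0.013,0.077,0,0,-1],[0,0.067,-0.019,0.115,0,0,-1],[0,0.087,-0.023,0.153,0,0,-1],[0,0.108,-0.027,0.191,0,0,-1],[0,0.108,-0.027,0.191,0,0,-1],[0,0.128,-0.03,0.23,0,0,-1],[0,0.128,-0.03,0.23,0,0,-1]]]'
python3 - <<'E'
from h import *
leanplan((.5504,-.0807,.0854),1,[0,.2,.24,.28],.001)
s=snapshot("wrist");save(s,"w9.png")
s=snapshot("side");save(s,"s9.png",(200,110,400,260),4)
E
```

```text
t: 14.5
eef_pos: [0.5665, -0.0781, 0.0898]
ee_rot: [-1.937, -2.246, 0.28]
force: [-13.4, -2.2, 6.8]
finger_gap: 0.271
pos [ 0.5665 -0.0781  0.0898] F [-13.44  -2.15   6.85] gap 0.271
0 [-0.002 -0.098  0.055] [-0.237  0.     0.007]
0.2 [-0.002 -0.     0.002] [-0.046  0.001  0.007]
0.24 [-0.002  0.019 -0.006] [-0.008  0.001  0.007]
0.28 [-0.003  0.039 -0.013] [0.03  0.001 0.007]
```

View pics/w9.png

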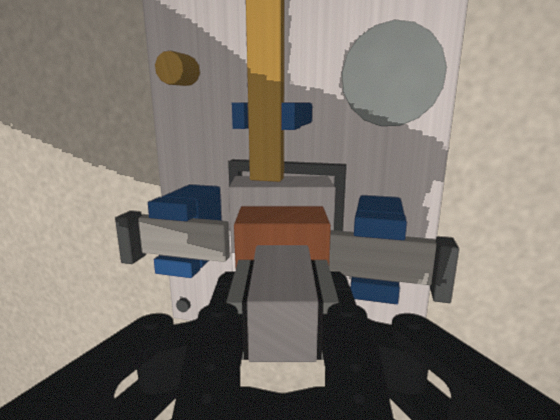

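View pics/s9.png

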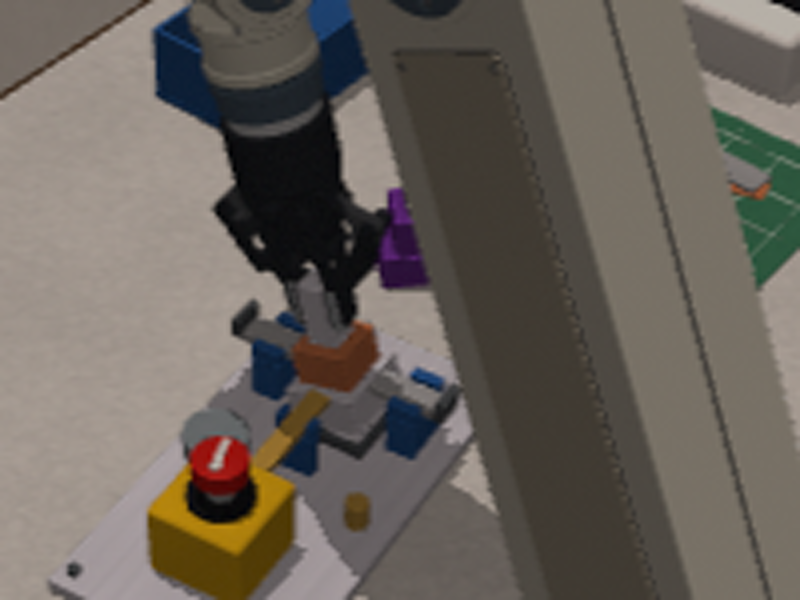

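Run:
```python
from h import *
s=snapshot("wrist");save(s,"w10.png",(100,150,480,330),2)
n=np.array([.5497,-.082,0])
for px in [(434,257),(139,240),(126,238)]:
    p=atz(s,px,.056);print(px,((p-n)@ex).round(4))
for x in (.08,.084,.088,.09): print(x,proj(s,n+ex*x+[0,0,.056]))
```

```text
(434, 257) 0.0824
(139, 240) -0.0774
(126, 238) -0.0861
0.08 [427.29183003 266.88819982]
0.084 [436.20868958 267.83330471]
0.088 [445.22129719 268.788558  ]
0.09 [449.76398975 269.27004152]
```

View pics/w10.png

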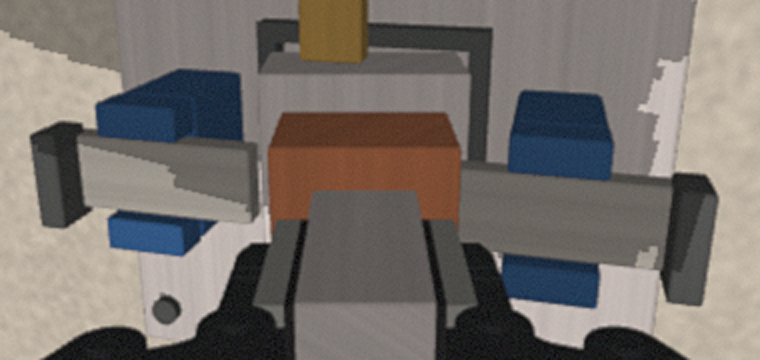

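```bash
python3 -m crank '[[[0,0.02,-0.006,0,0,0,-1],[0,0.035,-0.012,0.03,0,0,-1],[0,0.035,-0.012,0.03,0,0,-1]]]'
python3 - <<'E'
from h import *
s=snapshot("wrist");save(s,"w11.png",(100,150,480,330),2)
leanplan((.5504,-.0807,.0854),1,[.24,.16,.08,0],.001)
E
```

```text
t: 15.02
eef_pos: [0.568, -0.0777, 0.0901]
ee_rot: [-1.917, -2.222, 0.321]
force: [-16.8, -2.9, 6.9]
finger_gap: 0.27
pos [ 0.5679 -0.0777  0.0901] F [-15.74  -3.74   6.11] gap 0.274
0.24 [-0.004  0.01  -0.002] [-0.046  0.001  0.007]
0.16 [-0.003 -0.028  0.017] [-0.122  0.     0.007]
0.08 [-0.003 -0.064  0.038] [-0.198  0.     0.007]
0 [-0.003 -0.105  0.064] [-0.275 -0.     0.007]
```

View pics/w11.png

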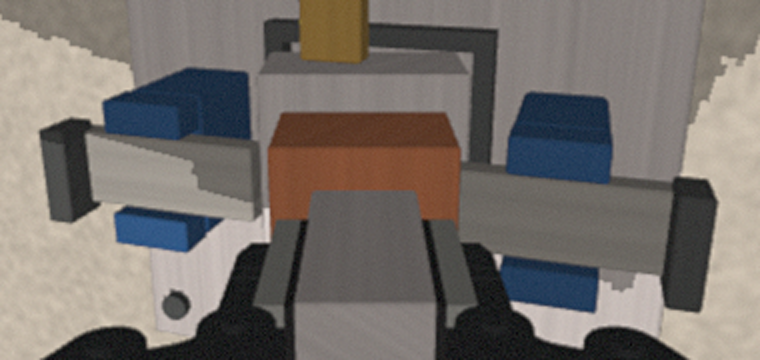

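Run:
```python
from h import *
leanplan((.5504,-.0807,.0854),1,[.21,.14,.07,0],.001)
leanplan((.5504,-.0807,.0854),-1,[-.06,-.12,-.17,-.22,-.26],.002)
```

```text
pos [ 0.5679 -0.0777  0.0901] F [-15.74  -3.74   6.11] gap 0.274
0.21 [-0.004 -0.004  0.005] [-0.074  0.001  0.007]
0.14 [-0.003 -0.037  0.022] [-0.141  0.     0.007]
0.07 [-0.003 -0.068  0.041] [-0.208  0.     0.007]
0 [-0.003 -0.105  0.064] [-0.275 -0.     0.007]
pos [ 0.5679 -0.0777  0.0901] F [-15.74  -3.74   6.11] gap 0.274
-0.06 [-0.003 -0.149  0.066] [-0.332 -0.     0.007]
-0.12 [-0.002 -0.18   0.067] [-0.389 -0.001  0.007]
-0.17 [-0.002 -0.206  0.068] [-0.437 -0.001  0.007]
-0.22 [-0.002 -0.232  0.072] [-0.485 -0.001  0.007]
-0.26 [-0.002 -0.253  0.075] [-0.523 -0.001  0.007]
```

```bash
python3 -m crank '[[[0,-0.004,0.005,-0.074,0,0,-1],[0,-0.037,0.022,-0.141,0,0,-1],[0,-0.068,0.041,-0.208,0,0,-1],[0,-0.105,0.064,-0.275,0,0,-1],[0,-0.105,0.064,-0.275,0,0,-1]]]'
python3 - <<'E'
from h import *
s=snapshot("wrist");save(s,"w12.png",(100,150,480,330),2)
leanplan((.5504,-.0807,.0854),-1,[-.04,-.08,-.12,-.16,-.2,-.24,-.27],.0015)
E
```

```text
t: 15.7
eef_pos: [0.5488, -0.0802, 0.0856]
ee_rot: [-2.052, -2.376, -0.001]
force: [-0.1, -0.4, -6.0]
finger_gap: 0.273
pos [ 0.5494 -0.0803  0.0855] F [-4.19 -0.03  0.59] gap 0.272
-0.04 [-0.004 -0.021 -0.006] [-0.04  -0.002  0.006]
-0.08 [-0.003 -0.043 -0.013] [-0.078 -0.002  0.006]
-0.12 [-0.003 -0.063 -0.018] [-0.116 -0.002  0.006]
-0.16 [-0.003 -0.084 -0.023] [-0.155 -0.002  0.006]
-0.2 [-0.003 -0.105 -0.026] [-0.193 -0.002  0.006]
-0.24 [-0.003 -0.125 -0.029] [-0.231 -0.002  0.006]
-0.27 [-0.003 -0.141 -0.031] [-0.26  -0.002  0.006]
```

View pics/w12.png

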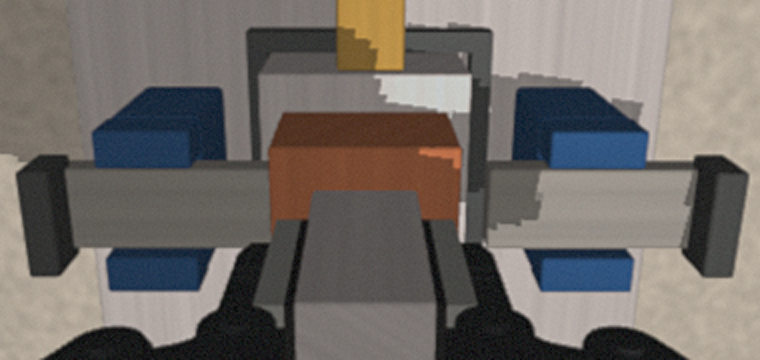

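```bash
python3 -m crank '[[[0,-0.021,-0.006,-0.04,0,0,-1],[0,-0.043,-0.013,-0.078,0,0,-1],[0,-0.063,-0.018,-0.116,0,0,-1],[0,-0.084,-0.023,-0.155,0,0,-1],[0,-0.105,-0.026,-0.193,0,0,-1],[0,-0.125,-0.029,-0.231,0,0,-1],[0,-0.125,-0.029,-0.231,0,0,-1],[0,-0.141,-0.031,-0.26,0,0,-1],[0,-0.141,-0.031,-0.26,0,0,-1]]]'
python3 - <<'E'
from h import *
s=snapshot("wrist");save(s,"w13.png",(100,150,480,330),2)
leanplan((.5494,-.0803,.0855),-1,[-.27,-.28],.0015)
E
```

```text
t: 16.88
eef_pos: [0.5322, -0.0833, 0.0914]
ee_rot: [1.924, 2.231, 0.312]
force: [15.3, 4.1, -8.0]
finger_gap: 0.271
pos [ 0.5323 -0.0833  0.0914] F [14.28  5.49 -6.48] gap 0.268
-0.27 [ 0.004 -0.032 -0.002] [ 0.005 -0.004  0.007]
-0.28 [ 0.004 -0.037 -0.003] [-0.004 -0.004  0.007]
```

View pics/w13.png

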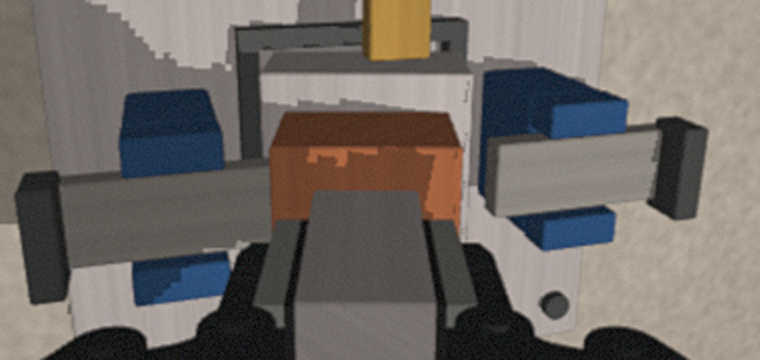

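Run:
```python
from h import *
leanplan((.5494,-.0803,.0855),-1,[-.2,-.13,-.06,0],.0015)
```

```text
pos [ 0.5323 -0.0833  0.0914] F [14.28  5.49 -6.48] gap 0.268
-0.2 [0.004 0.001 0.013] [ 0.072 -0.003  0.007]
-0.13 [0.004 0.034 0.03 ] [ 0.139 -0.003  0.007]
-0.06 [0.003 0.065 0.049] [ 0.206 -0.003  0.007]
0 [0.003 0.101 0.069] [ 0.263 -0.003  0.007]
```

```bash
python3 -m crank '[[[0,0.001,0.013,0.072,0,0,-1],[0,0.034,0.03,0.139,0,0,-1],[0,0.065,0.049,0.206,0,0,-1],[0,0.104,0.069,0.263,0,0,-1],[0,0.104,0.069,0.263,0,0,-1]]]'
python3 - <<'E'
from h import *
s=snapshot("wrist");save(s,"w14.png",(100,150,480,330),2)
go((.5497,-.081,.1),Rt())
n=np.array([.5497,-.082,0])
for x in (-.09,-.084,-.03,-.028,-.024,.024,.028,.03,.084,.09): print(x,((proj(s,n+ex*x+[0,0,.056])-[100,150])*2).round(0))
E
```

```text
t: 17.55
eef_pos: [0.5513, -0.0808, 0.0855]
ee_rot: [-2.049, -2.378, 0.002]
force: [-1.5, 0.2, 2.3]
finger_gap: 0.274
t 17.6 pos [ 0.5512 -0.0808  0.0855] gap 0.276 F [ 0.23 -1.69  0.28] q [-0.3   0.35 -0.23  0.99  0.    1.13]
shift [ 0.    -0.01  -0.097] turn [-0.002 -0.001  0.008]
-0.09 [  6. 206.]
-0.084 [ 29. 207.]
-0.03 [241. 208.]
-0.028 [249. 208.]
-0.024 [264. 209.]
0.024 [453. 210.]
0.028 [468. 210.]
0.03 [476. 210.]
0.084 [688. 212.]
0.09 [712. 212.]
```

View pics/w14.png

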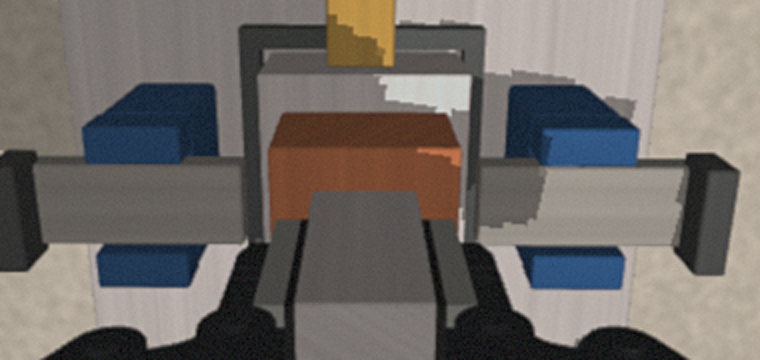

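```bash
python3 -m crank '[[[0,-0.006,-0.01,0,0,0,-1],[0,-0.007,-0.04,0,0,0,-1],[0,-0.007,-0.08,0,0,0,-1],[0,-0.007,-0.1,0,0,0,-1]]]'
python3 - <<'E'
from h import *
s=snapshot("wrist");save(s,"w15.png",(100,150,480,330),2)
go((.5497,-.081,.16),Rt())
E
```

```text
t: 18.1
eef_pos: [0.5502, -0.0811, 0.1011]
ee_rot: [-2.05, -2.378, 0.001]
force: [-0.0, 0.2, -6.2]
finger_gap: 0.275
t 18.15 pos [ 0.5504 -0.0811  0.1014] gap 0.275 F [ 0.58  0.4  -5.22] q [-0.3   0.34 -0.21  1.03  0.    1.13]
shift [ 0.002 -0.005 -0.391] turn [-0.001 -0.001  0.008]
```

View pics/w15.png

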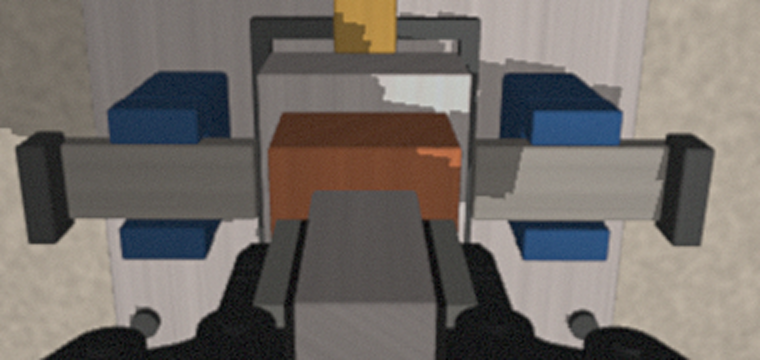

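Lifted 16 mm with only the block's weight (~5 N) on the wrist, passing freely between the keepers. Lift on.

```bash
python3 -m crank '[[[0,0,-0.08,0,0,0,-1],[0,-0.002,-0.16,0,0,0,-1],[0,-0.003,-0.26,0,0,0,-1],[0,-0.004,-0.36,0,0,0,-1],[0,-0.005,-0.39,0,0,0,-1],[0,-0.005,-0.39,0,0,0,-1],[0,-0.005,-0.39,0,0,0,-1],[0,-0.005,-0.39,0,0,0,-1]]]'
python3 - <<'E'
from h import *
s=snapshot("wrist");save(s,"w16.png")
s2=snapshot("side");save(s2,"s16.png",(200,110,400,260),4)
go((.5497,-.081,.16),Rt())
E
```

```text
t: 19.15
eef_pos: [0.5494, -0.0812, 0.1593]
ee_rot: [-2.05, -2.378, 0.001]
force: [-0.8, -0.3, -6.3]
finger_gap: 0.275
t 19.25 pos [ 0.5495 -0.0812  0.1595] gap 0.27 F [-1.02  0.21 -5.55] q [-0.3   0.3  -0.11  1.17  0.    1.12]
shift [ 0.001  0.001 -0.003] turn [-0.002 -0.001  0.008]
```

View pics/w16.png

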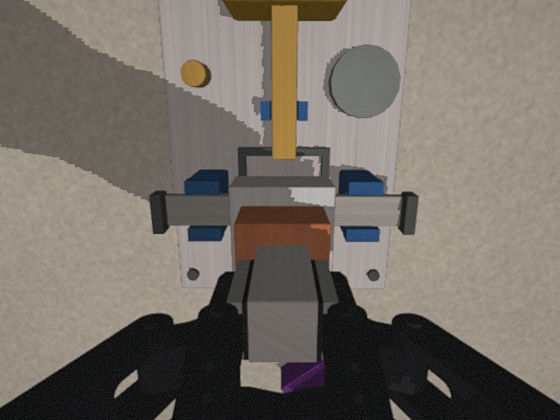

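View pics/s16.png

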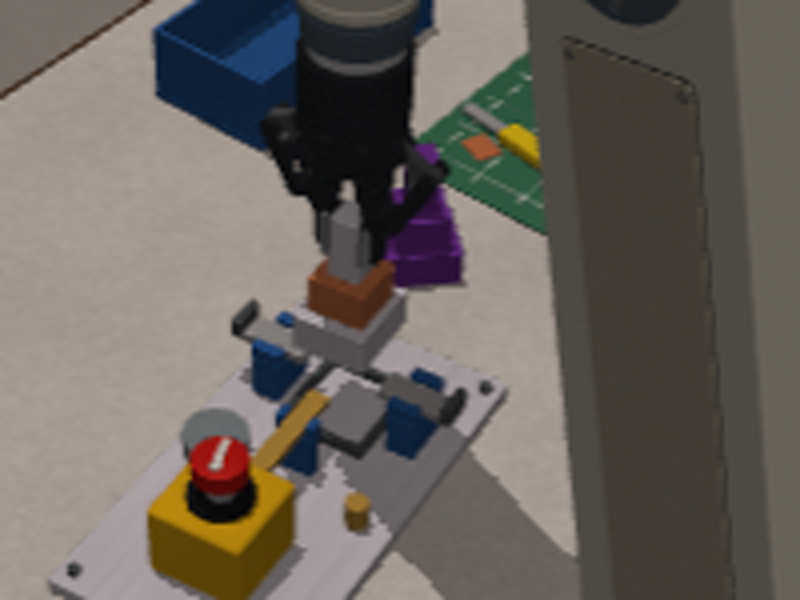

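Block is held upright, about 74 mm above the nest floor, clear of the keepers; the mushroom is up and turned.

```bash
python3 -c "
from cell import order;print(order.finish_job())"
```

```text
the job is handed in; nothing more can be done
None
```

I finished the sequence and handed the job in at about 19 s of the 69 s allowed. It reported no verdict, so the figures below are my own readings.

- **Button:** I pressed it to its stop, where the wrist read about 36 N, and let it spring back. I then gripped the head by its rim and turned it about 1.3 rad clockwise, and the torque rose at the end as it would at the stop. The head angle in the picture afterwards came out near 1.26 rad.
- **Bolt:** The pictures show its end drawn clear of the block's foot.
- **Keepers:** I gripped the stem across x and leaned the hand about 0.28 rad towards the back keeper, then about 0.27 rad towards the front. The keeper tips then measured about 59.5 mm apart, which puts each one back by about 5.7 mm. The gripper stayed well above the keepers.
- **Final pose:** The block came out freely, with only its own weight (about 5–6 N) on the wrist. It hangs upright over the nest, with its underside about 74 mm above the nest floor, 30 mm above the keeper tops. The spare pin and foil tin look undisturbed. I did not check the other bystanders at the end, though the arm did not go near them.

No check failed. The keeper travel and head angle are camera estimates, good to about 1–2 mm and a few degrees.

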